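# Release the eccentric lock and run the skewer carriage home

## Robot

A 7-joint arm with a two-finger parallel gripper is mounted at the origin on the work surface. World frame = base frame: x ahead of the robot, y to its left, z up, the work surface at z = 0. Lengths are in mm, angles in rad, forces in N, time in s.
With the tool pointing down it reaches from about 400 to 875 mm from the base axis. Payload 4.4 kg.
Tool frame: the origin (TCP) lies midway between the tips of the shut fingers; the grasp point (between the pads) lies 19 mm behind it (ctrl.grip_point_offset is the distance from the TCP to the grasp point, in mm); z points along the fingers, x is the direction in which the jaws open and shut, and the axes are right-handed (so a half turn about z gives the same grasp; the last joint's range is limited). The gripper opens to 85 mm and grips with 20 to 120 N. Pads are 22 mm wide; open, the fingers measure 114 mm over their backs; the gripper's body (76 mm by 85 mm) begins 54 mm behind the grasp point. The pads swing forward as they close: fully open they stand 13 mm farther back than shut.
Start: joints at [-1.343, 0.628, 0.038, 1.517, -0.027, 0.996, -0.02], TCP at [188.21, 622.169, 231.313] pointing down, gripper open.
Joint ranges: [-3.06, 3.06], [-0.37, 2.12], [-1.25, 1.32], [0.18, 2.47], [-1.1, 4.24], [0.23, 1.98], [-2.94, 2.94]. Speed limits (rad/s): [2.57, 2.57, 3.14, 3.14, 3.14, 3.14, 3.14].

## Interface

Orientations are given as [roll, pitch, yaw] about the fixed x, y, z axes, in that order (R = Rz(yaw) Ry(pitch) Rx(roll)).
In Python, from cell import ctrl, viewer gives the robot as it stands.
- The arm moves only by the tool apply_moves, never from a script. Its argument "series" is a list that holds one entry, the list of rows, each a list of 6 numbers: the shift along the tool's x, y, z normalised to -1 to 1, where 1 is 50 mm, then the turn, a rotation vector about the tool's x, y, z normalised to -1 to 1, where 1 is 6 degrees. In form: [[[tx, ty, tz, rx, ry, rz], ...]]. A call has exactly 5 rows; each row shifts and turns the commanded pose from where the row before left it, along the tool's axes as they then stand; what a row does not reach is not made up. A row lasts 1/8 s, in which the tool goes at most 62.5 mm and 10.7 degrees, less where a joint would pass 70% of its speed; a pose out of reach is approached as far as the arm can. A call with a number of a shift or a turn outside -1 to 1 is refused whole. A call with a gripper value outside its range is refused whole. "claw" is the gripper command: -1 is shut, 1 is fully open, values between are in proportion, set as the call begins (left out, the last holds). The fingers move at their own pace and stop on an object; the grip force is fixed at half the most. Time passes only in rows, so rows that do not move let the fingers close, or fill a call up. It gives the time, the measured TCP pose, the force and the opening at its end, in the units of the state.
- ctrl.read_state(): the state, without advancing time (a new reading comes with each control period).
- viewer.get_image(name): name is "side" or "top" or "wrist"; returns the picture (420x560x3 uint8, blue, green, red); there is no depth.
- viewer.camera_info(name): a dict with "K" (3x3 intrinsics, pixels), "R" (3x3) and "t" (3): a world point X has camera coordinates R X + t. Camera axes: x right, y down, z forward; pixel columns grow to the right and rows downward; lengths in mm; the calibration is good to about 2 mm. The wrist camera is an equidistant fisheye: a pixel r from the principal point sees the ray r / f radians off the axis. A picture is of the moment at which its call begins: read the wrist's pose just before it. camera_info takes no time and is no camera call; for the wrist camera it gives the pose at the moment of the call.
- ctrl.finish_job(): hands the job in, once; it reports no verdict.
Trained networks look in the newest picture that a camera, given by its name, has taken for a name from the list of things; names that differ only in an ending like _2 or _b are one class to them, and where a whole thing is asked for, a point or a joint stands for the part that bears it (a point fixed in the world has none). Each returns a list of dicts, best first, with "score" (0 to 1); they miss things now and then, are a little off and sometimes report something else, mostly with a low value. They report only what shows in the picture. A call takes as long as a camera call.
- viewer.find_in(camera, label): "location" ([column, row] as shares, 0 to 1, of the picture: columns of its width, rows of its height, amid what is visible of it).
The state is a dict: "clock": time; "qpos": joint angles; "qd": joint speeds; "tau": joint torques, N m; "eef_pos": TCP position; "tool_rot": TCP orientation; "force": force on the tool from outside, world axes, zero at the start; "torque": the same for the moment, N m; "width": finger opening in mm.
Only numpy, scipy, OpenCV 4.12 (cv2) and the standard library are available. Lean on these libraries where they do the work, as an engineer would, in place of code of your own. Each camera call takes 0.05 s, during which the arm holds its last target. There are 200 camera calls.

## Task

On the skewering jig, use your fingertips to push the cam's lever round, away from the skewers and up to its stop pin, so that the eccentric disc turns its low point towards the carriage; only then push the carriage forward by its upright plate until it is fully home against both stop posts. Push gently and do not force the carriage against the cam; pinch and lift nothing, leave everything else where it is, and finish with the hand clear.

Things in the scene. Friction and masses are not known exactly. Their poses are not given: they have to be found in the camera images.
- jig: White plastic board of the skewering jig, screwed down, 325 x 310 x 15 mm. Origin at table height on the centre line of the carriage's track; x points forward along the track (the way the carriage must go, away from the robot), y left, z up. The board spans x -140..185, y -130..180 mm. Two steel guide rails, 15 mm high, run at y = +-42 mm.
- pivot (a point): The cam's pivot, on the track's centre line, 75 mm ahead of the jig's origin, at the lever's top edge (64 mm above the table). The cam is a steel disc 76 mm across, its top 35 mm above the table, pivoted 20 mm off its centre.
- cam (a joint): Cam angle q, rad, counter-clockwise from above. At 0 the disc's low (near) side faces the carriage and the lever points to the jig's right (-y), square to the track; at q the lever points q - 90 degrees from jig +x. Starts 1.1 to 2.0 (lever about forward); turn clockwise to about 0; the pin stops it at -0.08. Stays where left; needs 0.35 Nm (5 to 6 N on the lever). Above 0.6 the disc blocks the carriage.
- cam_lever (a point): Point in the dark steel lever, 65 mm out from the pivot, halfway up (50 mm above the table). The lever is an upright flat bar on the disc, 12 mm thick, from 36 to 64 mm above the table, reaching 95 mm from the pivot, and is pushed on its left (counter-clockwise) side.
- pin (a point): Top of the lever's stop pin: fixed, dark, 10 mm across, 58 mm above the table. When the cam is at its low point the lever lies along the pin's forward side, 2 to 7 mm from it or touching.
- slide: Skewer carriage: loose white block 110 (along the track) x 70 x 20 mm, about 0.6 kg, lying between the guide rails, held by friction only. Origin at the centre of its underside, axes as the jig's. In the jig's frame it starts at x = -58 to -44 mm, y 0, z 15 mm and is home at x = 0. It could be lifted out, but must not be.
- slide_face (a point): Middle of the rear face of the carriage's upright steel push plate, 15 mm behind the carriage's origin, 60 mm above the table. The plate is 60 mm wide, 10 mm thick, from 35 to 87 mm above the table; behind it the carriage's top is 35 mm above the table and free for 40 mm. Home, it lies 15 mm behind the jig's origin.
- bar (a point): Middle of the front face of the carriage's steel cross bar, 15 mm ahead of the carriage's origin; the bar spans y -65..150 mm of the carriage, 36 to 51 mm above the table. Six wooden skewers point 100 mm forward from its left end (y 99..145 mm), 43 mm above the table.
- stop_left (a point): Top rear edge of the left stop post (steel, 14 x 16 mm, top 51 mm above the table). The carriage is home when its cross bar's front face touches the rear faces of both posts.
- stop_right (a point): Top rear edge of the right stop post, like the left one.
- mould (a point): Centre of the rim of the low white mould, 100 x 75 mm, rim 37 mm above the table, front left on the board; the comb on its near wall reaches 50 mm above the table. The skewers run into it.
- cup: Small loose steel cup, 48 mm across, 45 mm high, standing on the jig's board right of the track: to be left alone.
- weight: Brass scale weight, 40 mm across, 52 mm high, on the board at its rear left: to be left alone.
- spray: Spray bottle, 215 mm high, on the table to the left: to be left alone.
- tray: Steel tray 150 x 240 x 35 mm of skewers, on the table to the right: to be left alone.
- spatula: Spatula lying on the table to the left: to be left alone.
- jar: Glass jar with steel cap, 64 mm across, 90 mm high, on the table right of the jig: to be left alone.
- rollring: Grey plastic ring, 60 mm across, 30 mm high, on the table on the right, near the robot: to be left alone.

How it is judged:
By the outcome, as a careful person would: the job done as asked, in the order asked, and still so for the second after the job is handed in, with the robot touching nothing.
It also fails if it takes over 51 s, if anything falls off the work surface, if the arm or the gripper's body presses on something with over 40 N, if the wrist force passes 120 N, or if a joint passes its speed limit or range.

## Working session

There is one attempt and no reset: what is moved stays moved. The work goes in short steps, Python scripts to look and compute and a tool call to move; the robot and the scene stay as the last step left them, time stands still between calls to the robot, and variables do not carry over. Pictures are saved under pics/ and viewed, about 8 in all and at most 12, crops included, and the job is handed in when it is done.

Besides the shell and the picture viewer there is one more tool, called after "Emit:" as name([rows], argument=value, ...), one row to a line, values as JSON. apply_moves: Moves the arm, as the interface text tells. Scaled input: -1 to 1 covers 50 mm each way for a shift and 6 degrees each way for a turn. Its arguments: {"type":"object","properties":{"series":{"type":"array","items":{"type":"array","items":{"type":"array","items":{"type":"number"}}}},"claw":{"type":"number"}},"required":["series"]}

```bash
mkdir -p pics; ls; cat > h.py <<'E'
import numpy as np, cv2
from cell import ctrl, viewer
from scipy.spatial.transform import Rotation as Ro
def ray(cam,px):
    c=viewer.camera_info(cam);K,R,t=[np.array(c[k],float) for k in "KRt"]
    d=np.linalg.inv(K)@[px[0],px[1],1]
    return -R.T@t, R.T@d
def at(cam,px,z):
    o,d=ray(cam,px);return o+d*(z-o[2])/d[2]
def proj(cam,X):
    c=viewer.camera_info(cam);K,R,t=[np.array(c[k],float) for k in "KRt"]
    p=K@(R@np.array(X,float)+t);return p[:2]/p[2]
E
python3 - <<'E'
from h import *
s=ctrl.read_state();print(s)
for c in("top","side"):
    cv2.imwrite(f"pics/{c}0.png",viewer.get_image(c))
H={"pivot":64,"cam_lever":50,"pin":58,"slide_face":60,"bar":43,"stop_left":51,"stop_right":51,"mould":37,"cup":22,"weight":26,"jig":15,"slide":35,"jar":45}
for n,z in H.items():
    for c in("top","side"):
        for r in viewer.find_in(c,n)[:2]:
            l=np.array(r["location"])*[560,420];print(n,c,round(r["score"],2),l.round(1),at(c,l,z).round(1))
E
```

```text
pics
{'clock': 0.0, 'qpos': array([-1.3427767 ,  0.62936908,  0.03843387,  1.51838522, -0.02696549,
        0.99628885, -0.02001157]), 'qd': array([-1.52333829e-03,  3.44499829e-05, -1.81781643e-03,  1.69411918e-03,
        7.33126464e-04,  2.18461827e-03, -3.25299013e-04]), 'tau': array([ 3.04710147e-04, -5.63401723e+01,  1.22659508e+00, -1.93440878e+01,
        1.11251447e-02,  1.03376553e-02, -1.25364870e-06]), 'eef_pos': array([188.04107912, 621.54386102, 230.36856692]), 'tool_rot': array([3.14154138e+00, 1.93200793e-03, 1.27699001e+00]), 'force': array([-0.0566191 ,  0.18022474,  0.14130959]), 'torque': array([0.06336868, 0.03321622, 0.02535172]), 'width': 85.3879752844044}
pivot top 0.73 [251.3 191. ] [553.1  67.2  64. ]
pivot side 0.98 [276.9 197.3] [538.5   6.4  64. ]
cam_lever top 0.94 [256.7 172.4] [609.4  52.9  50. ]
cam_lever side 0.67 [285.2 184. ] [606.6  41.6  50. ]
pin top 0.93 [246.4 187.6] [564.   81.4  58. ]
pin top 0.21 [252.6 212.1] [494.4  63.6  58. ]
pin side 0.56 [270.6 198.1] [527.5  21.8  58. ]
slide_face top 0.98 [252.1 211.8] [494.9  64.9  60. ]
slide_face
[... 754 characters left out ...]
2. ]
weight top 0.54 [216.2 238.2] [424.9 168.1  26. ]
weight top 0.38 [401.3 277.6] [ 312.  -351.5   26. ]
weight side 0.63 [214.3 192.1] [447.5 189.   26. ]
weight side 0.52 [272.2 199.2] [550.   40.1  26. ]
jig top 0.78 [252.7 187.6] [572.4  66.1  15. ]
jig top 0.22 [444.2 233.1] [ 437.7 -482.2   15. ]
jig side 0.87 [274.4 199.8] [560.6  42.2  15. ]
jig side 0.62 [280.1 222.6] [506.5 -38.2  15. ]
slide top 0.85 [255.9 213. ] [495.2  55.5  35. ]
slide top 0.59 [443.9 234.4] [ 432.  -474.5   35. ]
slide side 0.74 [248.1 200.2] [490.5  81.   35. ]
jar top 0.75 [406.2 129.4] [ 736.2 -378.9   45. ]
jar top 0.6 [249.5 188.2] [564.8  73.5  45. ]
jar side 0.74 [425.9 242.2] [ 709.6 -386.4   45. ]
```

```bash
python3 - <<'E'
import cv2
a=cv2.imread("pics/top0.png");b=cv2.imread("pics/side0.png")
cv2.imwrite("pics/tc.png",cv2.resize(a[120:270,160:350],None,fx=4,fy=4,interpolation=2))
cv2.imwrite("pics/sc.png",cv2.resize(b[130:280,180:370],None,fx=4,fy=4,interpolation=2))
E
```

```text
(no output)
```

View pics/tc.png

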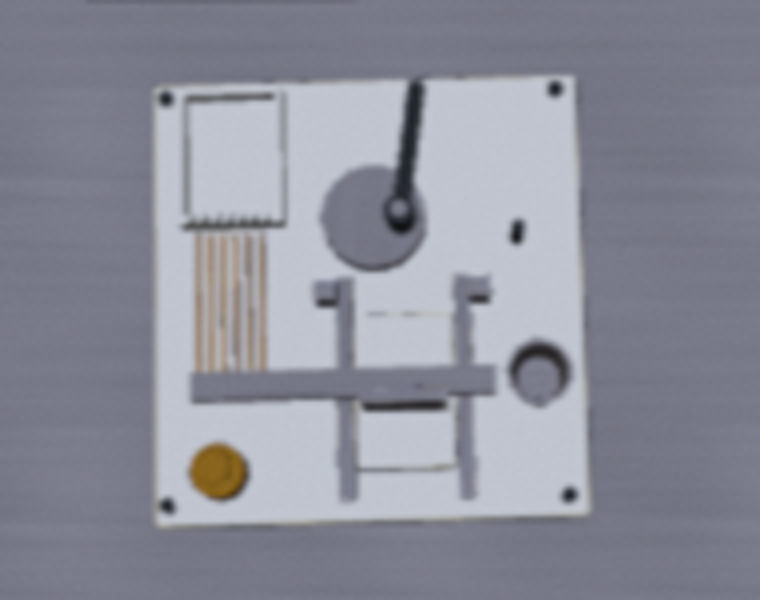

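View pics/sc.png

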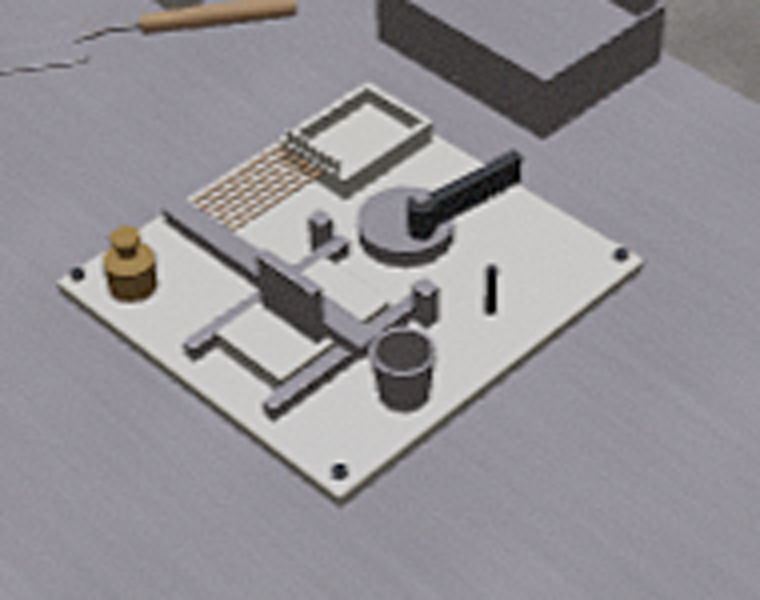

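The top view shows the whole board, with corners at crop pixels (153,87), (575,75), (590,513) and (155,525). The lever points forward from the pivot at about (398,210) to (417,85), the pin is at (518,225), and the cup stands just right of the cross bar's end. The side view agrees. Next I fit the jig pose from the corners.

```bash
cat >> h.py <<'E'
P=lambda x,y:(160+x/4-.375,120+y/4-.375)
S=lambda x,y:(180+x/4-.375,130+y/4-.375)
def fit():
    J=np.array([[185,180],[185,-130],[-140,-130],[-140,180]],float)
    W=np.array([at("top",P(*p),15)[:2] for p in [(153,87),(575,76),(590,513),(155,525)]])
    jc=J.mean(0);wc=W.mean(0)
    a=J-jc;b=W-wc
    th=np.arctan2((a[:,0]*b[:,1]-a[:,1]*b[:,0]).sum(),(a*b).sum())
    R=np.array([[np.cos(th),-np.sin(th)],[np.sin(th),np.cos(th)]])
    return th,R,wc-R@jc,W-(W.mean(0)+a@R.T)
E
python3 - <<'E'
from h import *
th,R,o,res=fit();print("th",th,"o",o,"res",res.round(1).tolist())
tj=lambda w:(R.T@(np.array(w)[:2]-o)).round(1)
for n,p,z in [("pivot",(400,208),60),("tip",(417,83),64),("pintop",(518,223),58),("face",(403,405),87),("stopL",(325,305),51),("stopR",(480,302),51),("cup",(540,345),60),("cupbase",(540,400),15),("barR",(496,392),51),("barfrontR",(496,366),51),("barL",(191,373),51),("weight",(218,468),60),("lever mid",(407,160),64),("slide rear",(405,468),35)]:
    w=at("top",P(*p),z);print(n,w.round(1),tj(w))
for n,p,z in [("Spivot",(420,200),64),("Stip",(520,155),64),("Spin",(491,267),58),("Sstopl",(318,216),51),("Sstopr",(425,288),51),("c1",(340,500),15),("c2",(640,263),15),("c3",(60,285),15),("c4",(367,84),37)]:
    w=at("side",S(*p),z);print(n,w.round(1),tj(w))
for c in("top","side","wrist"):print(c,viewer.camera_info(c))
E
```

```text
th 0.023406816446173016 o [532.447919    43.27929553] res [[-1.6, 0.3], [-1.7, -0.3], [1.6, 0.4], [1.7, -0.4]]
pivot [609.4  44.2  60. ] [76.9 -0.8]
tip [699.3  32.2  64. ] [166.5 -15. ]
pintop [598.7 -39.   58. ] [ 64.3 -83.8]
face [465.9  40.8  87. ] [-66.6  -0.9]
stopL [541.7  97.3  51. ] [10.5 53.8]
stopR [543.4 -11.9  51. ] [  9.7 -55.4]
cup [511.2 -53.6  60. ] [-23.6 -96.4]
cupbase [478.3 -54.7  15. ] [-56.4 -96.7]
barR [479.4 -22.8  51. ] [-54.6 -64.9]
barfrontR [497.8 -22.9  51. ] [-36.2 -65.4]
barL [493.7 190.8  51. ] [-35.3 148.3]
weight [426.  169.6  60. ] [-103.4  128.8]
lever mid [643.1  39.2  64. ] [110.5  -6.7]
slide rear [427.9  41.3  35. ] [-104.6    0.5]
Spivot [608.3  45.6  64. ] [75.9  0.5]
Stip [699.   27.9  64. ] [166.1 -19.3]
Spin [597.5 -38.8  58. ] [ 63.1 -83.6]
Sstopl [551.8  98.3  51. ] [20.6 54.5]
Sstopr [553.4 -15.   51. ] [ 19.6 -58.8]
c1 [394.  -93.8  15. ] [-141.6 -133.8]
c2 [713.2 -85.3  15. ] [ 177.7 -132.7]
c3 [387.5 211.3  15. ] [-141.   171.4]
c4 [700.9 202.5  37. ] [172.1 155.2]
top {'K': array([[493.662459  ,   0.        , 280.15558643],
       
[... 359 characters left out ...]
5496445],
       [  0.        , 472.27068275, 206.36241066],
       [  0.        ,   0.        ,   1.        ]]), 'R': array([[ 0.71678424, -0.69697308, -0.02118668],
       [-0.49992959, -0.4924839 , -0.71241141],
       [ 0.48609748,  0.52123712, -0.70144216]]), 't': array([-388.9017099 ,  291.84274953, 1144.08625732])}
wrist {'K': array([[325.1922621 ,   0.        , 279.62461541],
       [  0.        , 325.1922621 , 206.82353531],
       [  0.        ,   0.        ,   1.        ]]), 'R': array([[ 0.2897546 ,  0.95709997, -0.00138867],
       [ 0.91078541, -0.27528676,  0.30771275],
       [ 0.29412958, -0.09042597, -0.95147829]]), 't': array([-649.58026116,  -40.64710183,  380.8378087 ])}
```

The geometry agrees to about 2 mm across both views:

| Quantity | Value |
|---|---|
| Jig origin | about (532, 43), yaw 0.023 |
| Pivot | about (607, 45) |
| Lever direction | -0.185 rad in the jig frame, so q ≈ 1.38 |
| Pin | jig (63.5, -84) |
| Carriage | x ≈ -50 |

I'll write a planner that converts a target pose into rows.

```bash
cat >> h.py <<'E'
def J2W(x,y,z): 
    c,s=np.cos(.0234),np.sin(.0234); return np.array([532.4+c*x-s*y,43.3+s*x+c*y,z])
def W2J(p):
    c,s=np.cos(.0234),np.sin(.0234); d=np.array(p[:2])-[532.4,43.3]; return np.array([c*d[0]+s*d[1],-s*d[0]+c*d[1],p[2]])
def plan(tgt,yaw,n,frm=None):
    s=ctrl.read_state()
    p=np.array(s["eef_pos"]);R=Ro.from_euler("xyz",s["tool_rot"])
    if frm is not None: p,R=np.array(frm[0],float),Ro.from_euler("xyz",[np.pi,0,frm[1]])
    G=Ro.from_euler("xyz",[np.pi,0,yaw]);rv=(R.inv()*G).as_rotvec();st=(np.array(tgt)-p)/n
    rows=[]
    for i in range(n):
        Ri=R*Ro.from_rotvec(rv*i/n)
        rows.append(np.r_[Ri.inv().apply(st)/50,np.degrees(rv)/n/6].round(2).tolist())
    for i in range(0,n,5):print(rows[i:i+5])
    print("maxabs",np.abs(rows).max())
E
python3 - <<'E'
from h import *
s=ctrl.read_state();p=s["eef_pos"]
plan([679,63,290],-.16,20)
for n,z in(("spray",200),("tray",35),("spatula",10)):
    for r in viewer.find_in("top",n)[:1]:print(n,r["score"],at("top",np.array(r["location"])*[560,420],z/2))
E
```

```text
[[-0.39, 0.63, -0.06, -0.0, 0.0, 0.69], [-0.35, 0.66, -0.06, -0.0, 0.0, 0.69], [-0.3, 0.68, -0.06, -0.0, 0.0, 0.69], [-0.25, 0.7, -0.06, -0.0, 0.0, 0.69], [-0.2, 0.72, -0.06, -0.0, 0.0, 0.69]]
[[-0.15, 0.73, -0.06, -0.0, 0.0, 0.69], [-0.09, 0.74, -0.06, -0.0, 0.0, 0.69], [-0.04, 0.74, -0.06, -0.0, 0.0, 0.69], [0.01, 0.74, -0.06, -0.0, 0.0, 0.69], [0.07, 0.74, -0.06, -0.0, 0.0, 0.69]]
[[0.12, 0.73, -0.06, -0.0, 0.0, 0.69], [0.17, 0.72, -0.06, -0.0, 0.0, 0.69], [0.22, 0.71, -0.06, -0.0, 0.0, 0.69], [0.27, 0.69, -0.06, -0.0, 0.0, 0.69], [0.32, 0.67, -0.06, -0.0, 0.0, 0.69]]
[[0.37, 0.65, -0.06, -0.0, 0.0, 0.69], [0.42, 0.62, -0.06, -0.0, 0.0, 0.69], [0.46, 0.59, -0.06, -0.0, 0.0, 0.69], [0.5, 0.55, -0.06, -0.0, 0.0, 0.69], [0.54, 0.51, -0.06, -0.0, 0.0, 0.69]]
maxabs 0.74
spray 0.62 [369.06760548 422.90479366 100.        ]
tray 0.88 [ 438.66159157 -480.0127511    17.5       ]
spatula 0.7 [ 441.87810805 -485.76427454    5.        ]
```

The spray bottle lies under the straight path, so I raise the arm first and shut the fingers.

Emit:
apply_moves([
  [[0,0,-0.4,0,0,0],[0,0,-0.6,0,0,0],[0,0,-0.4,0,0,0],[0,0,-0.2,0,0,0],[0,0,0,0,0,0]],
], claw=-1)

```text
clock: 2.17
eef_pos: [188.3, 622.3, 311.7]
tool_rot: [-3.142, -0.001, 1.277]
force: [0.3, -0.2, -1.0]
width: -0.3
```

Emit:
apply_moves([
  [[-0.39,0.63,0,0,0,0.69],[-0.35,0.66,0,0,0,0.69],[-0.3,0.68,0,0,0,0.69],[-0.25,0.7,0,0,0,0.69],[-0.2,0.72,0,0,0,0.69]],
])

```text
clock: 2.8
eef_pos: [311.0, 480.5, 310.1]
tool_rot: [3.141, 0.002, 0.913]
force: [0.4, 0.7, -0.1]
width: -0.0
```

Emit:
apply_moves([
  [[-0.15,0.73,0,0,0,0.69],[-0.09,0.74,0,0,0,0.69],[-0.04,0.74,0,0,0,0.69],[0.01,0.74,0,0,0,0.69],[0.07,0.74,0,0,0,0.69]],
])

```text
clock: 3.42
eef_pos: [432.9, 340.7, 310.2]
tool_rot: [3.141, 0.002, 0.552]
force: [0.2, 0.8, -0.5]
width: 0.1
```

Emit:
apply_moves([
  [[0.12,0.73,0,0,0,0.69],[0.17,0.72,0,0,0,0.69],[0.22,0.71,0,0,0,0.69],[0.27,0.69,0,0,0,0.69],[0.32,0.67,0,0,0,0.69]],
])

```text
clock: 4.05
eef_pos: [554.0, 200.7, 310.1]
tool_rot: [3.141, 0.002, 0.191]
force: [-0.7, 0.7, 0.3]
width: -0.1
```

Emit:
apply_moves([
  [[0.37,0.65,0.1,0,0,0.69],[0.42,0.62,0.2,0,0,0.69],[0.46,0.59,0.2,0,0,0.69],[0.5,0.55,0.2,0,0,0.69],[0.54,0.51,0.1,0,0,0.69]],
])

```text
clock: 4.68
eef_pos: [675.9, 60.0, 269.1]
tool_rot: [3.141, 0.003, -0.171]
force: [0.5, -0.2, 0.5]
width: -0.1
```

```bash
python3 - <<'E'
from h import *
plan([681,66,130],-.16,10)
i=viewer.get_image("wrist");cv2.imwrite("pics/w1.png",i)
E
```

```text
[[0.01, -0.01, 0.28, 0.0, 0.0, -0.01], [0.01, -0.01, 0.28, 0.0, 0.0, -0.01], [0.01, -0.01, 0.28, 0.0, 0.0, -0.01], [0.01, -0.01, 0.28, 0.0, 0.0, -0.01], [0.01, -0.01, 0.28, 0.0, 0.0, -0.01]]
[[0.01, -0.01, 0.28, 0.0, 0.0, -0.01], [0.01, -0.01, 0.28, 0.0, 0.0, -0.01], [0.01, -0.01, 0.28, 0.0, 0.0, -0.01], [0.01, -0.01, 0.28, 0.0, 0.0, -0.01], [0.01, -0.01, 0.28, 0.0, 0.0, -0.01]]
maxabs 0.28
```

View pics/w1.png

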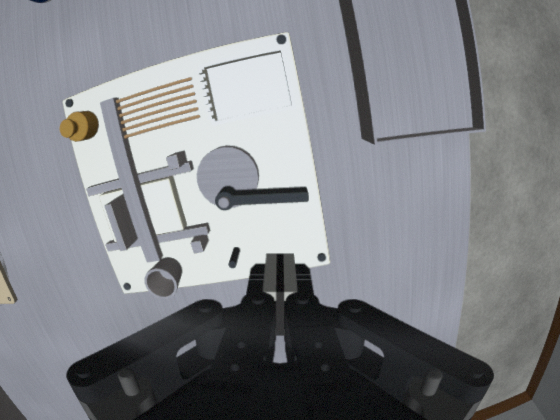

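The wrist view shows the lever parallel to tool x (row about 195, columns 225–305). The fingers will come down on its left side, beyond the disc's edge, and the space there is free. I descend.

Emit:
apply_moves([
  [[0.06,-0.07,0.5,0,0,-0.05],[0.05,-0.07,0.6,0,0,-0.05],[0,0,0.6,0,0,0],[0,0,0.6,0,0,0],[0,0,0.5,0,0,0]],
])

```text
clock: 5.35
eef_pos: [681.3, 66.9, 128.7]
tool_rot: [3.141, 0.003, -0.158]
force: [0.2, 0.2, -0.6]
width: 0.5
```

Emit:
apply_moves([
  [[0,0,0.5,0,0,0],[0,0,0.5,0,0,0],[0,0,0.4,0,0,0],[0,0,0.2,0,0,0],[0,0,0,0,0,0]],
])

```text
clock: 5.98
eef_pos: [682.2, 66.8, 50.5]
tool_rot: [3.141, 0.001, -0.158]
force: [0.6, -0.2, -0.3]
width: -0.2
```

```bash
python3 - <<'E'
from h import *
s=ctrl.read_state();print(s["eef_pos"],s["tool_rot"],s["force"],W2J(s["eef_pos"]))
i=viewer.get_image("wrist");cv2.imwrite("pics/w2.png",i)
E
```

```text
[682.20747856  66.77768499  50.54693293] [ 3.14119577e+00  1.23239658e-03 -1.57734357e-01] [ 0.64535461 -0.20969309 -0.28074645] [150.31579384  19.96608247  50.54693293]
```

View pics/w2.png

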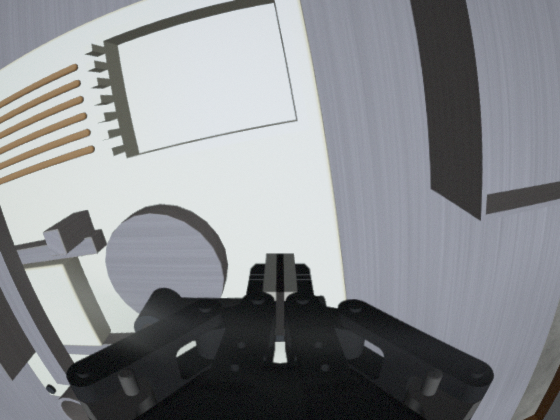

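The fingers are down on the free side of the lever, and the mould and skewers are well away. I close the gap gently.

Emit:
apply_moves([
  [[0,0.08,0.06,0,0,0],[0,0.08,0.06,0,0,0],[0,0.08,0,0,0,0],[0,0.06,0,0,0,0],[0,0,0,0,0,0]],
])

```text
clock: 6.65
eef_pos: [680.5, 52.8, 45.4]
tool_rot: [-3.14, -0.0, -0.157]
force: [0.4, 2.1, 0.4]
width: 0.0
```

Emit:
apply_moves([
  [[0,0.04,0,0,0,0],[0,0.04,0,0,0,0],[0,0.04,0,0,0,0],[0,0,0,0,0,0],[0,0,0,0,0,0]],
])

```text
clock: 7.28
eef_pos: [680.0, 47.3, 45.4]
tool_rot: [-3.14, -0.001, -0.157]
force: [2.2, 4.7, -0.6]
width: 0.1
```

Contact came at 17.5 mm from the lever's centre line, as expected, with about 5 N. Now I follow the arc around the pivot.

Emit:
apply_moves([
  [[0.02,0.105,0,0,0,0.7],[0.02,0.105,0,0,0,0.7],[0.02,0.105,0,0,0,0.7],[0.02,0.105,0,0,0,0.7],[0.02,0.105,0,0,0,0.7]],
])

```text
clock: 7.9
eef_pos: [676.5, 21.5, 45.4]
tool_rot: [-3.139, 0.001, -0.526]
force: [0.8, 6.1, 0.9]
width: -0.4
```

Emit:
apply_moves([
  [[0.02,0.105,0,0,0,0.7],[0.02,0.105,0,0,0,0.7],[0.02,0.105,0,0,0,0.7],[0.02,0.105,0,0,0,0.7],[0.02,0.105,0,0,0,0.7]],
])

```text
clock: 8.52
eef_pos: [664.3, -1.6, 45.5]
tool_rot: [-3.139, 0.002, -0.892]
force: [1.6, 6.3, -0.4]
width: -0.0
```

```bash
cat >> h.py <<'E'
def lev():
    s=ctrl.read_state();p=np.array(s["eef_pos"]);d=W2J(p)-[75,0,0];y=s["tool_rot"][2]-.0234
    print("yaw_j",y,"r,s",d[0]*np.cos(y)+d[1]*np.sin(y),-d[0]*np.sin(y)+d[1]*np.cos(y),"F tool",Ro.from_euler("xyz",s["tool_rot"]).inv().apply(s["force"]).round(1),"z",p[2],"jig",W2J(p))
E
python3 -c "from h import *;lev()"
```

```text
yaw_j -0.9154532122325042 r,s 71.99954364106208 15.026081584935717 F tool [-3.9 -5.2  0.4] z 45.45201054538225 jig [130.79203802 -47.92667218  45.45201055]
```

Emit:
apply_moves([
  [[0.02,0.105,0,0,0,0.7],[0.02,0.105,0,0,0,0.7],[0.02,0.105,0,0,0,0.7],[0.02,0.105,0,0,0,0.7],[0.02,0.105,0,0,0,0.7]],
])

```text
clock: 9.15
eef_pos: [645.4, -19.8, 45.8]
tool_rot: [-3.139, 0.001, -1.259]
force: [2.8, 5.0, -0.7]
width: 0.2
```

Emit:
apply_moves([
  [[0.02,0.105,0,0,0,0.7],[0.02,0.105,0,0,0,0.7],[0.01,0.06,0,0,0,0.4],[0.01,0.045,0,0,0,0.3],[0,0,0,0,0,0]],
])

```text
clock: 9.78
eef_pos: [631.0, -27.5, 45.9]
tool_rot: [-3.139, 0.0, -1.477]
force: [2.9, 2.8, 0.9]
width: -0.0
```

```bash
python3 - <<'E'
from h import *
lev()
a=viewer.get_image("top");b=viewer.get_image("side")
f=lambda x:cv2.resize(x,None,fx=4,fy=4,interpolation=2)
cv2.imwrite("pics/c3.png",np.vstack([f(a[140:210,190:330]),f(b[145:215,240:380])]))
E
```

```text
yaw_j -1.5003038735532854 r,s 74.40501362210487 16.70136118183725 F tool [-2.5 -3.1 -0.9] z 45.9363332752881 jig [ 96.90053141 -73.04387888  45.93633328]
```

View pics/c3.png

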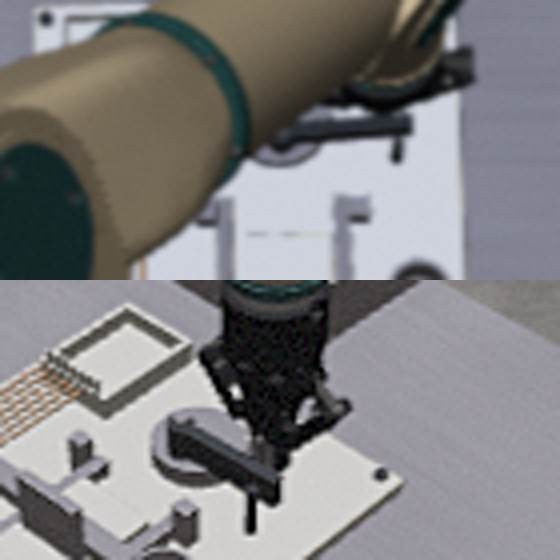

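The lever now lies almost along the pin: in the lower crop the pin at (250,515) stands just in front of the lever's tip. I continue in small steps until the force rises.

Emit:
apply_moves([
  [[0.01,0.03,0,0,0,0.2],[0.01,0.03,0,0,0,0.2],[0,0.03,0,0,0,0.2],[0,0.03,0,0,0,0.2],[0,0,0,0,0,0]],
])

```text
clock: 10.5
eef_pos: [625.3, -29.3, 46.0]
tool_rot: [-3.138, -0.0, -1.561]
force: [4.7, 3.2, 1.0]
width: -0.0
```

Emit:
apply_moves([
  [[0,0.02,0,0,0,0],[0,0.02,0,0,0,0],[0,0.02,0,0,0,0],[0,0,0,0,0,0],[0,0,0,0,0,0]],
])

```text
clock: 11.12
eef_pos: [622.5, -29.5, 46.0]
tool_rot: [-3.138, -0.0, -1.561]
force: [4.9, 2.8, -0.3]
width: 0.2
```

```bash
python3 -c "from h import *;lev()"
```

```text
yaw_j -1.5842447471203516 r,s 74.69433787767599 14.339796216159227 F tool [-2.8 -4.9  0.3] z 46.00599799382881 jig [ 88.33400892 -74.88042516  46.00599799]
```

Emit:
apply_moves([
  [[0,0.02,0,0,0,0],[0,0.02,0,0,0,0],[0,0.01,0,0,0,0],[0,0,0,0,0,0],[0,0,0,0,0,0]],
])

```text
clock: 11.75
eef_pos: [621.8, -29.5, 46.1]
tool_rot: [-3.134, -0.001, -1.561]
force: [9.7, 3.6, -3.9]
width: -0.2
```

The force jumped to about 10 N while the tip advanced only 0.7 of the 2.5 mm commanded, so the lever is on its pin. I back off and lift.

Emit:
apply_moves([
  [[0,-0.1,0,0,0,0],[0,-0.25,0,0,0,0],[0,-0.1,-0.3,0,0,0],[0,0,-0.6,0,0,0],[0,0,-0.8,0,0,0]],
])

```text
clock: 12.38
eef_pos: [639.9, -29.7, 131.3]
tool_rot: [3.14, -0.001, -1.562]
force: [0.9, 0.2, 0.6]
width: 0.3
```

```bash
python3 - <<'E'
from h import *
s=ctrl.read_state();print(s["eef_pos"],s["force"])
plan(J2W(-89,0,145),-1.547,10)
E
```

```text
[639.93539347 -29.70494219 131.28489775] [0.85951703 0.18252685 0.59539566]
[[-0.15, 0.39, -0.03, 0.0, -0.0, -0.01], [-0.15, 0.39, -0.03, 0.0, -0.0, -0.01], [-0.15, 0.39, -0.03, 0.0, -0.0, -0.01], [-0.15, 0.39, -0.03, 0.0, -0.0, -0.01], [-0.15, 0.39, -0.03, 0.0, -0.0, -0.01]]
[[-0.15, 0.39, -0.03, 0.0, -0.0, -0.01], [-0.15, 0.39, -0.03, 0.0, -0.0, -0.01], [-0.15, 0.39, -0.03, 0.0, -0.0, -0.01], [-0.15, 0.39, -0.03, 0.0, -0.0, -0.01], [-0.15, 0.39, -0.03, 0.0, -0.0, -0.01]]
maxabs 0.39
```

Emit:
apply_moves([
  [[-0.15,0.39,-0.05,0,0,-0.01],[-0.15,0.39,-0.05,0,0,-0.01],[-0.15,0.39,-0.05,0,0,-0.01],[-0.15,0.39,-0.05,0,0,-0.01],[-0.15,0.39,-0.05,0,0,-0.01]],
])

```text
clock: 13.0
eef_pos: [542.1, 6.8, 143.8]
tool_rot: [-3.141, -0.0, -1.556]
force: [-0.2, 0.2, -0.5]
width: 0.1
```

Emit:
apply_moves([
  [[-0.15,0.39,-0.02,0,0,-0.01],[-0.15,0.39,0,0,0,-0.01],[-0.15,0.39,0,0,0,-0.01],[-0.15,0.39,0,0,0,-0.01],[-0.15,0.39,0,0,0,-0.01]],
])

```text
clock: 13.62
eef_pos: [444.2, 42.8, 144.7]
tool_rot: [-3.141, 0.0, -1.551]
force: [-0.2, -0.8, 0.2]
width: -0.0
```

```bash
python3 - <<'E'
from h import *
s=ctrl.read_state();print(s["eef_pos"],s["tool_rot"],W2J(s["eef_pos"]))
w=viewer.get_image("wrist");b=viewer.get_image("side")
f=lambda x:cv2.resize(x,None,fx=4,fy=4,interpolation=2)
cv2.imwrite("pics/c4.png",np.hstack([cv2.resize(w,(440,330)),cv2.resize(b[130:240,200:320],(360,330),interpolation=2)]))
E
```

```text
[444.16814603  42.80576331 144.65447002] [-3.14077443e+00  2.65938082e-04 -1.55108596e+00] [-88.21926303   1.57033559 144.65447002]
```

View pics/c4.png

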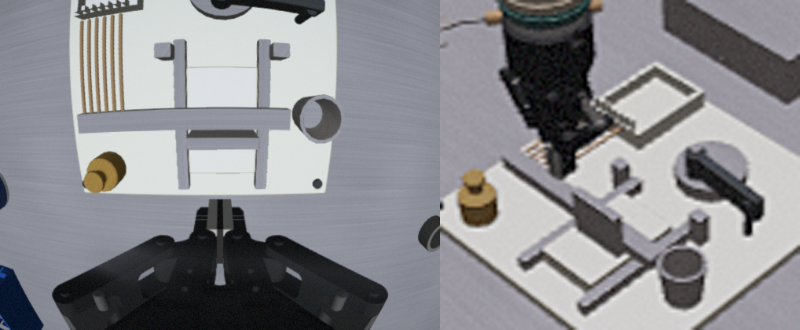

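The wrist view shows the fingers (column 220) centred behind the push plate (column 222). The cup is clear of the bar's end and the lever lies square. The side view shows the lever on the pin. I descend behind the plate.

Emit:
apply_moves([
  [[0.03,0,0.3,0,0,0],[0,0.02,0.5,0,0,0],[0,0,0.5,0,0,0],[0,0,0.4,0,0,0],[0,0,0.15,0,0,0]],
])

```text
clock: 14.35
eef_pos: [443.7, 40.6, 49.8]
tool_rot: [3.14, -0.001, -1.552]
force: [-0.5, 0.1, -0.6]
width: -0.1
```

Emit:
apply_moves([
  [[0,-0.05,0,0,0,0],[0,-0.06,0,0,0,0],[0,-0.06,0,0,0,0],[0,-0.06,0,0,0,0],[0,-0.04,0,0,0,0]],
])

```text
clock: 14.98
eef_pos: [457.4, 41.9, 51.5]
tool_rot: [-3.141, 0.0, -1.55]
force: [1.1, -0.5, -0.5]
width: 0.1
```

Emit:
apply_moves([
  [[0,-0.06,0,0,0,0],[0,-0.06,0,0,0,0],[0,-0.08,0,0,0,0],[0,-0.08,0,0,0,0],[0,-0.06,0,0,0,0]],
])

```text
clock: 15.6
eef_pos: [470.7, 42.4, 51.0]
tool_rot: [3.136, 0.002, -1.55]
force: [-8.0, 0.2, 5.5]
width: 0.1
```

```bash
python3 -c "
from h import *;lev()"
```

```text
yaw_j -1.5738299181628617 r,s -0.16375824205757067 -136.70344088325405 F tool [-0.4  8.  -5.4] z 50.992354027377786 jig [-61.70231509   0.57845923  50.99235403]
```

Emit:
apply_moves([
  [[0,-0.08,0,0,0,0],[0,-0.08,0,0,0,0],[0,-0.08,0,0,0,0],[0,-0.08,0,0,0,0],[0,-0.08,0,0,0,0]],
])

```text
clock: 16.23
eef_pos: [490.3, 42.8, 51.0]
tool_rot: [3.135, 0.002, -1.551]
force: [-7.2, 0.6, 6.8]
width: 0.2
```

Emit:
apply_moves([
  [[0,-0.06,0,0,0,0],[0,-0.06,0,0,0,0],[0,-0.04,0,0,0,0],[0,-0.04,0,0,0,0],[0,0,0,0,0,0]],
])

```text
clock: 16.85
eef_pos: [500.9, 43.0, 51.0]
tool_rot: [3.136, 0.001, -1.551]
force: [-5.8, -0.0, 3.7]
width: -0.2
```

```bash
python3 - <<'E'
from h import *
lev()
b=viewer.get_image("side")
w=viewer.get_image("wrist")
cv2.imwrite("pics/c5.png",np.hstack([cv2.resize(w,(440,330)),cv2.resize(b[130:240,200:320],(360,330),interpolation=2)]))
E
```

```text
yaw_j -1.5739040253522425 r,s -0.059135093728308774 -106.46497747319692 F tool [-0.1  5.9 -3.7] z 50.969214965260115 jig [-31.46427959   0.38999533  50.96921497]
```

View pics/c5.png

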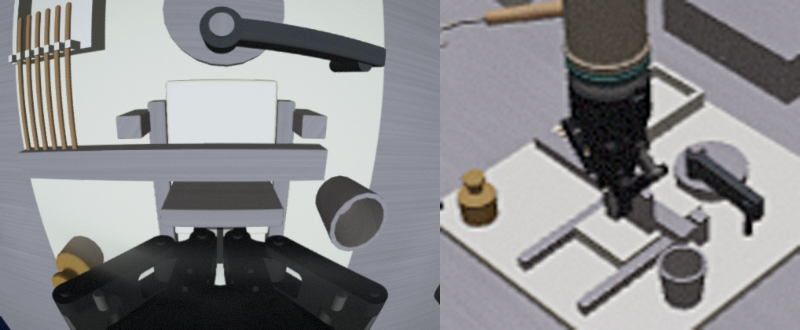

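The carriage slides straight, the skewers enter the comb, and a few millimetres remain to the posts. I continue in small steps until the force rises.

Emit:
apply_moves([
  [[0,-0.03,0,0,0,0],[0,-0.03,0,0,0,0],[0,-0.03,0,0,0,0],[0,0,0,0,0,0],[0,0,0,0,0,0]],
])

```text
clock: 17.58
eef_pos: [505.3, 43.0, 51.0]
tool_rot: [3.136, 0.001, -1.55]
force: [-6.7, -0.2, 4.9]
width: 0.0
```

Emit:
apply_moves([
  [[0,-0.03,0,0,0,0],[0,-0.02,0,0,0,0],[0,-0.02,0,0,0,0],[0,0,0,0,0,0],[0,0,0,0,0,0]],
])

```text
clock: 18.2
eef_pos: [507.7, 43.1, 50.9]
tool_rot: [3.134, 0.002, -1.551]
force: [-7.9, -0.0, 5.9]
width: 0.0
```

Emit:
apply_moves([
  [[0,-0.02,0,0,0,0],[0,-0.02,0,0,0,0],[0,0,0,0,0,0],[0,0,0,0,0,0],[0,0,0,0,0,0]],
])

```text
clock: 18.82
eef_pos: [507.6, 43.1, 50.8]
tool_rot: [3.13, 0.003, -1.551]
force: [-13.3, -0.4, 10.3]
width: -0.2
```

Emit:
apply_moves([
  [[0,-0.02,0,0,0,0],[0,-0.02,0,0,0,0],[0,0,0,0,0,0],[0,0,0,0,0,0],[0,0,0,0,0,0]],
])

```text
clock: 19.45
eef_pos: [507.5, 43.2, 50.6]
tool_rot: [3.127, 0.003, -1.551]
force: [-17.2, -0.8, 13.8]
width: -0.2
```

The carriage stopped hard at x = 507.6 and the force rose from 7 to 17 N with no motion, so it's home. I back straight off, lift and move clear.

Emit:
apply_moves([
  [[0,0.06,0,0,0,0],[0,0.1,0,0,0,0],[0,0.16,0,0,0,0],[0,0.05,-0.3,0,0,0],[0,0,-0.6,0,0,0]],
])

```text
clock: 20.08
eef_pos: [497.0, 42.4, 97.0]
tool_rot: [3.14, -0.0, -1.551]
force: [0.6, -0.2, 0.2]
width: -0.1
```

Emit:
apply_moves([
  [[0,0,-0.8,0,0,0],[0,0,-0.9,0,0,0],[0,0,-0.9,0,0,0],[0,0,-0.8,0,0,0],[0,0,-0.4,0,0,0]],
])

```text
clock: 20.7
eef_pos: [498.3, 42.0, 289.5]
tool_rot: [-3.137, 0.001, -1.551]
force: [0.8, 0.6, 0.8]
width: 0.1
```

```bash
python3 - <<'E'
from h import *
s=ctrl.read_state();print(s["eef_pos"],s["force"])
w=viewer.get_image("wrist");b=viewer.get_image("side");cv2.imwrite("pics/side5.png",b)
cv2.imwrite("pics/c6.png",w[0:300,60:500]);
cv2.imwrite("pics/c7.png",np.vstack([cv2.resize(w[0:200,140:440],(780,520)[:2],interpolation=2)[:300], cv2.resize(b[145:225,180:388],(780,300),interpolation=2)]))
E
```

```text
[498.32240023  42.04461852 289.5140786 ] [0.75870651 0.61329723 0.79343834]
```

View pics/c6.png

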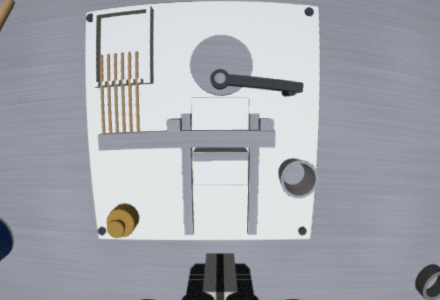

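View pics/c7.png

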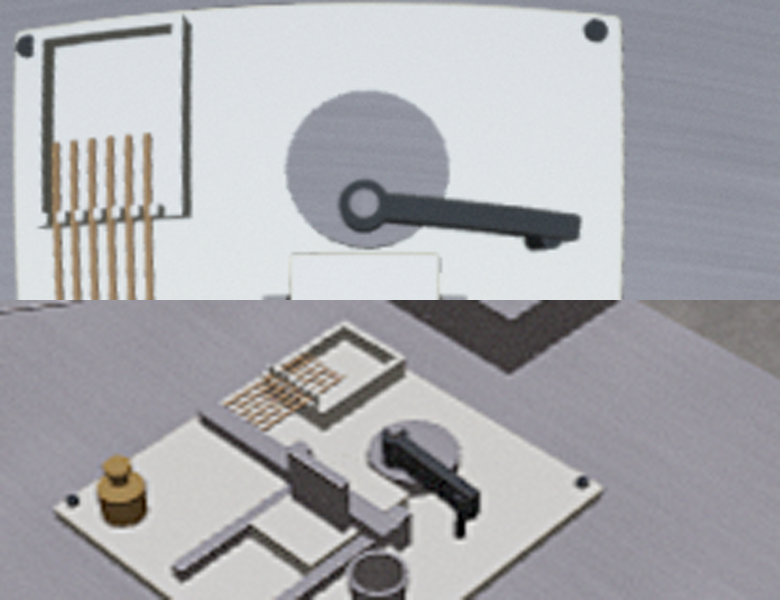

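Both views show the bar against both posts, the lever on its pin, the skewers through the comb and everything else in place. The hand is clear at z ≈ 290, so I hand in.

```bash
python3 -c "
from h import *;print(ctrl.finish_job())"
```

```text
the job is handed in; nothing more can be done
None
```

The job is done and handed in at about 21 s of the 51 s allowed. No verdict was reported.

- **Lever:** With shut fingertips I pushed it clockwise from q ≈ 1.4 until it met the stop pin. The push was about 5–7 N, rising to about 11 N at the pin, where the motion stopped. I estimate it finished at about q = -0.05 to -0.08.
- **Carriage:** I then pushed it about 50 mm by its upright plate at 6–10 N. It stopped hard, with the sideways push rising to 17 N (about 22 N in all, since the tool also pressed down a little) and no further motion. That point is within about 1–2 mm of the home position I worked out from the images.
- **Last checks:** The wrist and side pictures show:
  - the cross bar against both posts, with no visible gap;
  - the lever on its pin;
  - the skewers through the comb into the mould;
  - the cup and weight unmoved.

The hand ended about 290 mm above the table, touching nothing. No check failed. How tightly the bar seats on the posts was judged only from the force rise and the pictures, not measured more finely than about 2 mm.

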